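# Set the magnetic stirrer to speed five and start it

### The arm

A 6-joint arm with a two-finger parallel gripper is mounted at the origin on a cart in front of the work surface, level with it; the furniture and walls round the work are solid. World frame = base frame: x ahead of the robot, y to its left, z up, the work surface at z = 0. Lengths are in m, angles in rad, forces in N, time in s.
With the tool pointing down it reaches from about 0.3 to 0.875 m from the base axis. Payload 6.4 kg.
Tool frame: the origin (TCP) lies at the very end of the fingers, on their centre line; the grasp point (between the pads) lies 19 mm behind it (ctrl.hold_point_z is the distance from the TCP to the grasp point, in m); y points along the fingers, x is the direction in which the jaws open and shut, and the axes are right-handed (so a half turn about y gives the same grasp; the last joint's range is limited). The gripper opens to 85 mm and grips with 20 to 120 N. Pads are 22 mm wide; open, the fingers measure 114 mm over their backs; the gripper's body (76 mm by 85 mm) begins 54 mm behind the grasp point. The pads swing forward as they close: fully open they stand 13 mm farther back than shut.
Start: joints at [0.968, 0.181, 1.607, -0, 1.354, -0.206], TCP at [0.222, 0.53, 0.231] pointing down, gripper open.
Joint ranges: [-2.99, 2.99], [-0.89, 2.07], [0.3, 2.58], [-1.14, 4.28], [0, 2.63], [-3.12, 3.12]. Speed limits (rad/s): [2.57, 2.57, 3.01, 3.14, 3.14, 3.14].

### API

Orientations are given as a unit quaternion [w, x, y, z].
In Python, from bench import ctrl, imaging gives the robot as it stands.
- The arm moves only by the shell command python3 -m jog 'ROWS'. ROWS is JSON, a list of rows, each a list of 3 entries, a list of its own where there are three numbers: the shift along the tool's x, y, z in cm, then the turn, a rotation vector about the tool's x, y, z in rad, then the finger opening in cm, from 0 to 8.54. A call has 1 to 12 rows; each row shifts and turns the pose as measured when the row begins, along the tool's axes as they then stand; what a row does not reach is not made up. A row lasts 1/12 s, in which the tool goes at most 41.7 mm and 7.16 degrees, less where a joint would pass 70% of its speed; a pose out of reach is approached as far as the arm can. A call is refused whole if a number of a shift passes 4.17 or a number of a turn 0.125, either way. A call with a gripper value outside its range is refused whole. The fingers move at their own pace and stop on an object; the grip force is fixed at half the most. Time passes only in rows, so rows that do not move let the fingers close. It gives the time, the measured TCP pose, the force and the opening at its end, in the units of the state.
- ctrl.get_obs(): the state, without advancing time (a new reading comes with each control period).
- imaging.camera(name): name is "side" or "top" or "wrist"; returns a dict with "frame" (480x640x3 uint8, red, green, blue), "depth" (480x640 float32, m along the optical axis (not along the pixel's ray), 0 where there is no reading), "K" (3x3 intrinsics, pixels), "k1" (the pictures are not rectified: a ray, as slopes to the right and down, at radius r is drawn at 1 + k1 r^2 times it, then the intrinsics apply), "R" (3x3) and "t" (3): a world point X has camera coordinates R X + t. Camera axes: x right, y down, z forward; pixel columns grow to the right and rows downward; lengths in m; the calibration is good to about 2 mm. A picture is of the moment at which its call begins.
- ctrl.hand_in(): hands the job in, once; it reports no verdict.
The state is a dict: "time_s": time; "q": joint angles; "dq": joint speeds; "joint_efforts": joint torques, N m; "eef_pos": TCP position; "eef_rot": TCP orientation; "wrist_force": force on the tool from outside, world axes, zero at the start; "torque": the same for the moment, N m; "opening": opening from 0.0 (shut) to 1.0 (fully open).
Only numpy, scipy, OpenCV 4.12 (cv2) and the standard library are available. Lean on these libraries where they do the work, as an engineer would, in place of code of your own. Each camera call takes 0.05 s, during which the arm holds its last target. There are 200 camera calls.

### The job

Set the magnetic stirrer's speed selector to speed five by pushing its pointer knob round with a fingertip, counting the clicks: the red dot is off, and speeds one to seven are the white dots that follow clockwise. Once it rests in the speed-five click, press the green start button fully down and let go; never press it while the selector stands at any other speed. Only touch and push, do not take the knob between the fingers, and leave the beaker, timer, blue cap and marker where they are.

Things in the scene. Friction and masses are not known exactly. Their poses are not given: they have to be found in the camera images.
- stirrer: White magnetic stirrer, a flat box 300 x 200 x 60 mm, fixed; place and yaw vary. Origin: centre of its underside, on the worktop; x from its front (black flush control panel) to its back (round white plate, 134 mm across, centre at x +72 mm, top at 68 mm), y to its left. On the flat top, 60 mm up: selector axis at x -85, y +30 mm, green button at x -85, y -65 mm.
- speed (a joint): Selector angle, rad, growing clockwise from above. Speed k is k x 0.5236 (30 degrees a click), 0 = off, 7 the last; stops just beyond. At off the pointer lies 150 degrees counter-clockwise of the stirrer's +x, at five along +x. Sprung clicks: about 2 N at the pointer's end; pushed past half way it snaps into the next click by itself. Turns both ways. Starts at rest in one of off to three.
- speed_axis (a point): On the selector's axis, level with the knob's top, 92 mm above the worktop; its x points along the pointer, z up. Grey knob: upright bar 12 mm wide, 27 mm high, reaching 40 mm from the axis at the pointer (orange line) and 32 mm at the tail, round middle 24 mm across; below it a skirt 48 mm across, top at 65.5 mm. Flat dots on a 50 mm radius: larger red (off), seven white, growing.
- speed_pointer (a point): Middle of the end face of the pointer, 40 mm from the turning axis and 78 mm above the worktop; turns with the knob.
- start (a joint): Travel of the green start button, in m: 0 = up, 0.006 = fully down. It is sprung and comes back up by itself: it begins to move at about 1.5 N and is fully down at about 5 N.
- start_top (a point): Centre of the top of the green start button (24 mm across, in a grey collar 40 mm across and 12 mm high on the panel); 78 mm above the worktop when up. The cap moves straight down; the collar is 6 mm below the top of the cap when the button is up.
- beaker: Small clear beaker, 63 mm across, 80 mm high, loose, standing on the stirring plate. Origin: centre of its underside. Leave alone.
- timer: White bench timer, 66 x 66 x 19 mm, loose on the worktop left of the stirrer. Origin: centre of its underside. Leave alone.
- blue_cap: Blue screw cap, 35 mm across, 13 mm high, loose on the worktop right of the stirrer. Origin: centre of its underside. Leave alone.
- marker: White marker pen with a blue cap, 135 mm long and 13 mm thick, loose on the worktop right of the stirrer. Origin: centre of its underside. Leave alone.

How it is judged:
By the outcome, as a careful person would: the job done as asked, in the order asked, and still so for the second after the job is handed in, with the robot touching nothing.
It also fails if it takes over 54 s, if anything falls off the work surface, if the arm or the gripper's body presses on something with over 40 N, if the wrist force passes 120 N, or if a joint passes its speed limit or range.

## Working session

There is one attempt and no reset: what is moved stays moved. The work goes in short steps, Python scripts to look and compute and a shell command to move; the robot and the scene stay as the last step left them, time stands still between calls to the robot, and variables do not carry over. Pictures are saved under pics/ and viewed, about 8 in all and at most 12, crops included, and the job is handed in when it is done.

```bash
mkdir -p pics; ls; python3 - <<'E'
from bench import ctrl, imaging
import cv2
o=ctrl.get_obs();print(o['time_s'],o['eef_pos'],o['eef_rot'],o['wrist_force'],o['opening'])
import pickle
for n in ['top','side']:
    c=imaging.camera(n);cv2.imwrite(f'pics/{n}0.png',c['frame'][:,:,::-1]);pickle.dump(c,open(f'{n}0.pkl','wb'))
    print(n,c['K'],c['k1'],c['R'],c['t'])
E
```

```text
pics
0.0 [0.22185849 0.52989188 0.23040004] [-0.58850777  0.58895053  0.39109613 -0.39222404] [1.07469251 0.32477836 0.01033023] 1.001990270726349
top [[476.51243868   0.         319.50879932]
 [  0.         476.51243868 233.83279135]
 [  0.           0.           1.        ]] -0.008664114265534708 [[ 5.92819538e-02 -9.98241159e-01  4.89065256e-04]
 [-9.76388264e-01 -5.80861267e-02 -2.08067202e-01]
 [ 2.07729652e-01  1.18571127e-02 -9.78114411e-01]] [-0.01583261  0.56445784  0.86957896]
side [[545.65137007   0.         317.11411817]
 [  0.         545.65137007 239.93826623]
 [  0.           0.           1.        ]] -0.059395405391980675 [[ 0.93703031 -0.34901166 -0.01284752]
 [-0.17477191 -0.43674573 -0.8824443 ]
 [ 0.30237225  0.82912245 -0.47024142]] [-0.51342592  0.19768244  0.82132467]
```

View pics/top0.png

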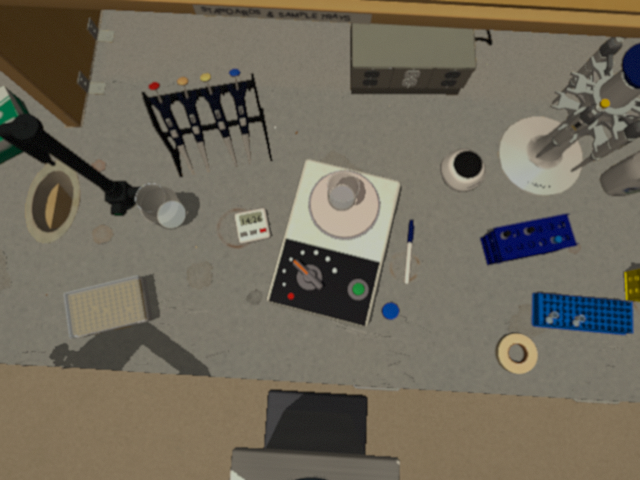

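```bash
cat > h.py <<'E'
import numpy as np,cv2
def pix2world(c,u,v,z):
    K=np.array(c['K']);d=((np.array([u,v])-K[:2,2])/K[0,0]);r=np.linalg.norm(d);s=r
    for _ in range(10): s=r/(1+c['k1']*s*s)
    d=d*s/max(r,1e-9);R=np.array(c['R']);o=-R.T@np.array(c['t']);w=R.T@np.array([*d,1])
    return o+w*(z-o[2])/w[2]
def world2pix(c,X):
    p=np.array(c['R'])@np.array(X)+c['t'];d=p[:2]/p[2];K=np.array(c['K'])
    return d*(1+c['k1']*(d@d))*K[0,0]+K[:2,2]
E
python3 - <<'E'
import pickle,cv2
c=pickle.load(open('top0.pkl','rb'))
f=c['frame'][150:335,250:420,::-1]
cv2.imwrite('pics/topc.png',cv2.resize(f,None,fx=3.2,fy=3.2,interpolation=cv2.INTER_CUBIC))
E
```

```text
(no output)
```

View pics/topc.png

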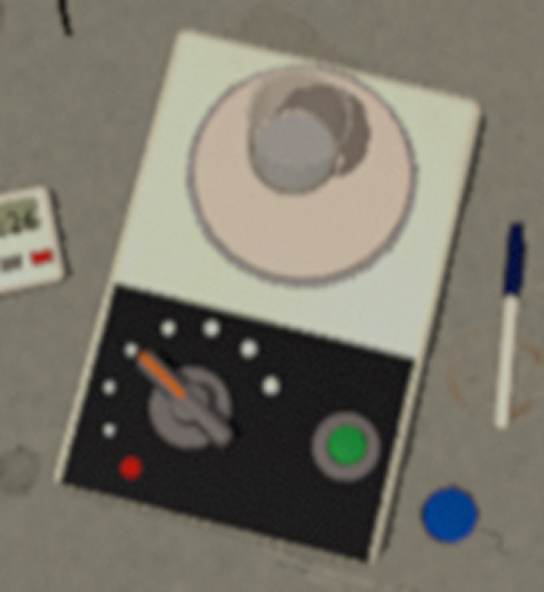

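View pics/side0.png

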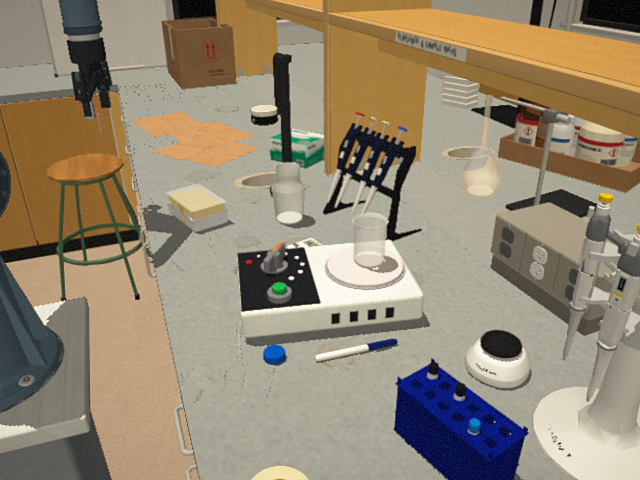

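```bash
python3 - <<'E'
import pickle,numpy as np
from h import *
from scipy.optimize import least_squares
c=pickle.load(open('top0.pkl','rb'))
P=[(131,467),(109,430),(109,387),(131,350),(168,328),(211,328),(248,348),(270,385),(347,445)]
P=[((u+.5)/3.2+249.5,(v+.5)/3.2+149.5) for u,v in P]
a=np.radians(150-30*np.arange(8))
M=np.vstack([np.c_[-.085+.05*np.cos(a),.03+.05*np.sin(a),0*a+.06],[-.085,-.065,.078]])
W=np.array([pix2world(c,*p,m[2]) for p,m in zip(P,M)])
T=lambda s,M:np.c_[s[0]+np.cos(s[2])*M[:,0]-np.sin(s[2])*M[:,1],s[1]+np.sin(s[2])*M[:,0]+np.cos(s[2])*M[:,1]]
r=least_squares(lambda s:(T(s,M)-W[:,:2]).ravel(),[.5,0,0]);s=r.x
print(s,np.degrees(s[2]));print(np.round((T(s,M)-W[:,:2])*1e3,1))
K=np.array([[-.085,.03,0],[-.085,-.065,0]]);A=T(s,K);print('axis,button',A)
t=pix2world(c,(143+.5)/3.2+249.5,(354+.5)/3.2+149.5,.092);d=t[:2]-A[0];print('pointer dir deg rel +x',np.degrees(np.arctan2(d[1],d[0])-s[2]),np.linalg.norm(d))
np.save('pose.npy',s)
from bench import ctrl
from scipy.spatial.transform import Rotation as Ro
w,x,y,z=ctrl.get_obs()['eef_rot'];print(Ro.from_quat([x,y,z,w]).as_matrix().round(3))
E
```

```text
[ 0.55650051 -0.01298604 -0.1926791 ] -11.039699479805703
[[-0.4  0.3]
 [-0.   0.1]
 [ 0.1 -0.1]
 [ 0.2  0.1]
 [-0.  -0. ]
 [ 0.2  0.1]
 [-0.3 -0.2]
 [-0.1 -0.2]
 [ 0.3  0. ]]
axis,button [[ 0.47881813  0.03273538]
 [ 0.46062666 -0.06050662]]
pointer dir deg rel +x 58.69538513207838 0.03821088578418101
[[ 0.386 -0.001 -0.922]
 [ 0.922 -0.001  0.386]
 [-0.002 -1.     0.   ]]
```

The pictures show the stirrer at the centre, with the pointer at the third white dot (crop 131,350), so the selector is at speed three. The fit agrees: 59° against 60°, with residuals under 0.5 mm. Next I close the fingers and go above the counter-clockwise side of the pointer.

```bash
python3 -m jog '[[[-1.64,0,-2.06],[0,0,0],0],[[-1.64,0,-2.06],[0,0,0],0],[[-1.64,0,-2.06],[0,0,0],0],[[-1.64,0,-2.06],[0,0,0],0],[[-1.64,0,-2.06],[0,0,0],0],[[-1.64,0,-2.06],[0,0,0],0],[[-1.64,0,-2.06],[0,0,0],0],[[-1.64,0,-2.06],[0,0,0],0],[[-1.64,0,-2.06],[0,0,0],0],[[-1.64,0,-2.06],[0,0,0],0],[[-1.64,0,-2.06],[0,0,0],0],[[-1.64,0,-2.06],[0,0,0],0]]'
cat > g.py <<'E'
import sys,numpy as np
from bench import ctrl
from scipy.spatial.transform import Rotation as Ro
o=ctrl.get_obs();w,x,y,z=o['eef_rot'];R=Ro.from_quat([x,y,z,w]).as_matrix()
p=np.array(o['eef_pos']);print('t',round(o['time_s'],2),'p',p.round(4),'psi',np.degrees(np.arctan2(R[1,0],R[0,0])).round(1),'tilt',R[2].round(3),'F',np.round(o['wrist_force'],1),'op',round(o['opening'],2))
A=np.array([.4788,.0327,.092]);B=np.array([.4606,-.0605,.078])
print('TCP rel axis in tool mm',(R.T@(p-A)*1e3).round(1))
if len(sys.argv)>1: print('to target, tool cm',(R.T@(np.array(eval(sys.argv[1]))-p)*100).round(2))
print('to button top, cm',(R.T@(B-p)*100).round(2))
E
python3 g.py '[.4755,.0688,.15]'
```

```text
time_s: 1.1
eef_pos: [0.3743, 0.243, 0.2252]
eef_rot: [0.587, -0.587, -0.391, 0.398]
wrist_force: [1.4, -0.1, -0.4]
opening: -0.005
t 1.1 p [0.3743 0.243  0.2252] psi 67.8 tilt [-0.008 -1.     0.006] F [ 1.4 -0.1 -0.4] op -0.01
TCP rel axis in tool mm [ 154.2 -133.5  177. ]
to target, tool cm [-12.25   7.53 -16.  ]
to button top, cm [-24.73  14.81 -19.54]
```

```bash
python3 -m jog '[[[-1.75,0.6,-2.3],[0,0,0],0],[[-1.75,0.6,-2.3],[0,0,0],0],[[-1.75,0.6,-2.3],[0,0,0],0],[[-1.75,0.6,-2.3],[0,0,0],0],[[-1.75,0.6,-2.3],[0,0,0],0],[[-1.75,0.6,-2.3],[0,0,0],0],[[-1.75,0.6,-2.3],[0,0,0],0],[[-0.5,1,-0.5],[0,0,0],0],[[0,1,0],[0,0,0],0],[[0,1,0],[0,0,0],0],[[0,0,0],[0,0,0],0]]'
python3 g.py '[.4755,.0688,.12]'
python3 - <<'E'
from bench import imaging
import cv2
c=imaging.camera('wrist');cv2.imwrite('pics/w1.png',c['frame'][:,:,::-1])
E
```

```text
time_s: 2.02
eef_pos: [0.4824, 0.0485, 0.1475]
eef_rot: [0.589, -0.587, -0.389, 0.397]
wrist_force: [-0.4, 0.1, -0.8]
opening: -0.002
t 2.02 p [0.4824 0.0485 0.1475] psi 67.5 tilt [-0.008 -1.     0.008] F [-0.4  0.1 -0.8] op -0.0
TCP rel axis in tool mm [ 15.5 -55.6   3.2]
to target, tool cm [1.64 2.74 1.39]
to button top, cm [-10.84   7.02  -2.22]
```

View pics/w1.png

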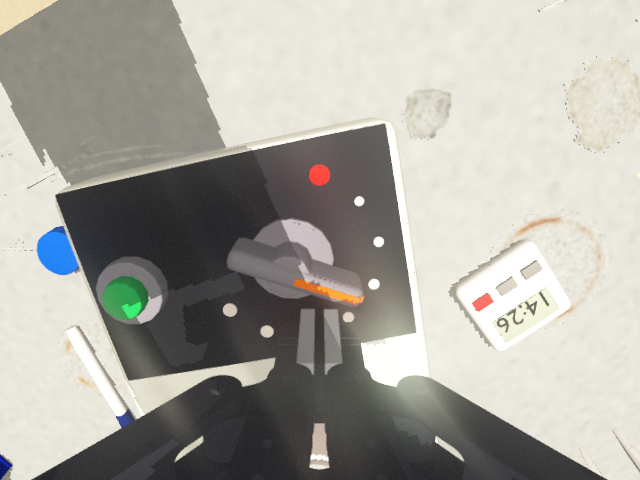

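The wrist picture confirms speed three: the pointer end at (362,297) lies towards the third white dot at (374,284). The closed fingertips are at (320,340). I now shift sideways and go down beside the pointer.

```bash
python3 -m jog '[[[0.9,0,0.8],[0,0,0],0],[[0.9,0,0.8],[0,0,0],0],[[0,0,0],[0,0,0],0],[[0,1.2,0],[0,0,0],0],[[0,1.2,0],[0,0,0],0],[[0,0,0],[0,0,0],0]]'
python3 g.py '[.4755,.0688,.073]'
```

```text
time_s: 2.57
eef_pos: [0.473, 0.0801, 0.1267]
eef_rot: [-0.586, 0.586, 0.393, -0.398]
wrist_force: [-1.0, -1.1, -1.7]
opening: -0.001
t 2.57 p [0.473  0.0801 0.1267] psi 68.0 tilt [-0.005 -1.     0.003] F [-1.  -1.1 -1.7] op -0.0
TCP rel axis in tool mm [ 41.6 -34.8  23.2]
to target, tool cm [-0.93  5.37 -0.67]
to button top, cm [-13.48   4.93  -4.12]
```

```bash
python3 -m jog '[[[-0.6,0.5,-0.2],[0,0,0],0],[[-0.3,1,-0.1],[0,0,0],0],[[0,1,0],[0,0,0],0],[[0,1,0],[0,0,0],0],[[0,0.5,0],[0,0,0],0],[[0,0,0],[0,0,0],0],[[0,0,0],[0,0,0],0]]'
python3 g.py '[.4755,.0688,.073]'
```

```text
time_s: 3.15
eef_pos: [0.4728, 0.0708, 0.0846]
eef_rot: [-0.585, 0.586, 0.395, -0.398]
wrist_force: [0.1, -0.5, -0.3]
opening: 0.001
t 3.15 p [0.4728 0.0708 0.0846] psi 68.2 tilt [-0.005 -1.     0.   ] F [ 0.1 -0.5 -0.3] op 0.0
TCP rel axis in tool mm [33.1  7.2 19.7]
to target, tool cm [-0.08  1.17 -0.32]
to button top, cm [-12.64   0.72  -3.75]
```

```bash
python3 -m jog '[[[0,0.7,-0.1],[0,0,0],0],[[0,0.4,-0.1],[0,0,0],0],[[0,0,0],[0,0,0],0],[[0.16,0,-0.34],[0,0.1,0],0],[[0.16,0,-0.34],[0,0.1,0],0],[[0.16,0,-0.34],[0,0.1,0],0],[[0.16,0,-0.34],[0,0.1,0],0],[[0,0,0],[0,0,0],0]]'
python3 g.py
```

```text
time_s: 3.82
eef_pos: [0.4904, 0.0686, 0.0725]
eef_rot: [-0.654, 0.656, 0.265, -0.268]
wrist_force: [-0.7, 0.6, 1.5]
opening: 0.003
t 3.82 p [0.4904 0.0686 0.0725] psi 44.2 tilt [-0.005 -1.    -0.001] F [-0.7  0.6  1.5] op 0.0
TCP rel axis in tool mm [33.4 19.3 17.7]
to button top, cm [-11.14  -0.49  -7.18]
```

```bash
python3 -m jog '[[[0.16,0,-0.34],[0,0.1,0],0],[[0.16,0,-0.34],[0,0.1,0],0],[[0.16,0,-0.34],[0,0.1,0],0],[[0.16,0,-0.34],[0,0.1,0],0],[[0,0,0],[0,0,0],0],[[0,0,0],[0,0,0],0]]'
python3 g.py
python3 - <<'E'
from bench import imaging
import cv2
c=imaging.camera('top');f=c['frame'][220:335,250:400,::-1];cv2.imwrite('pics/t2.png',cv2.resize(f,None,fx=3,fy=3,interpolation=cv2.INTER_CUBIC))
c=imaging.camera('wrist');cv2.imwrite('pics/w2.png',c['frame'][:,:,::-1])
E
```

```text
time_s: 4.32
eef_pos: [0.5035, 0.0619, 0.0728]
eef_rot: [-0.694, 0.696, 0.131, -0.133]
wrist_force: [0.7, -0.8, 0.4]
opening: 0.0
t 4.32 p [0.5035 0.0619 0.0728] psi 21.5 tilt [-0.004 -1.    -0.002] F [ 0.7 -0.8  0.4] op 0.0
TCP rel axis in tool mm [33.8 19.1 18.1]
to button top, cm [-8.48 -0.47 -9.82]
```

View pics/w2.png

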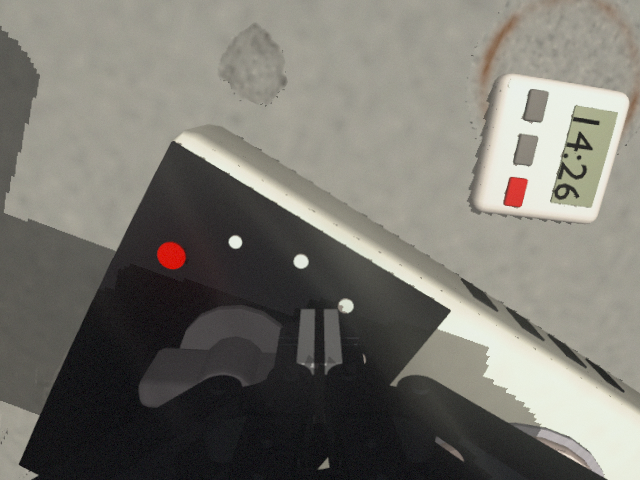

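The wrist picture shows the red dot at (171,255), dots one to three at (235,242), (301,261) and (345,306), and the bar under the fingers pointing past dot three. That and the near-zero force fit a rest at speed four, so I push one more click.

```bash
python3 -m jog '[[[0.14,0,-0.28],[0,0.08,0],0],[[0.14,0,-0.28],[0,0.08,0],0],[[0.1,0,-0.21],[0,0.06,0],0],[[0.09,0,-0.18],[0,0.05,0],0],[[0.09,0,-0.18],[0,0.05,0],0],[[0.09,0,-0.18],[0,0.05,0],0],[[0.07,0,-0.12],[0,0.035,0],0],[[0,0,0],[0,0,0],0],[[0,0,0],[0,0,0],0]]'
python3 g.py
python3 - <<'E'
from bench import imaging
import cv2
c=imaging.camera('wrist');cv2.imwrite('pics/w3.png',c['frame'][:,:,::-1])
E
```

```text
time_s: 5.17
eef_pos: [0.5121, 0.052, 0.0729]
eef_rot: [-0.707, 0.707, -0.009, 0.007]
wrist_force: [0.3, -0.3, -1.1]
opening: -0.001
t 5.17 p [0.5121 0.052  0.0729] psi -1.2 tilt [-0.002 -1.    -0.   ] F [ 0.3 -0.3 -1.1] op -0.0
TCP rel axis in tool mm [32.9 19.1 20. ]
to button top, cm [ -4.91  -0.5  -11.36]
```

View pics/w3.png

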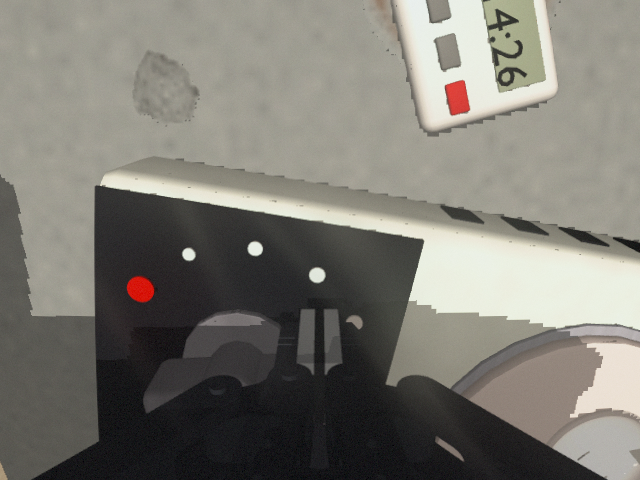

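```bash
python3 - <<'E'
from bench import imaging
import cv2,numpy as np
a=imaging.camera('side')['frame'][220:320,210:330,::-1]
b=imaging.camera('top')['frame'][220:335,250:400,::-1]
a=cv2.resize(a,(480,400),interpolation=cv2.INTER_CUBIC)
b=cv2.resize(b,(300,230),interpolation=cv2.INTER_CUBIC)
o=np.zeros((400,780,3),np.uint8);o[:,:480]=a;o[:230,480:]=b
cv2.imwrite('pics/s3.png',o)
E
```

```text
(no output)
```

View pics/s3.png

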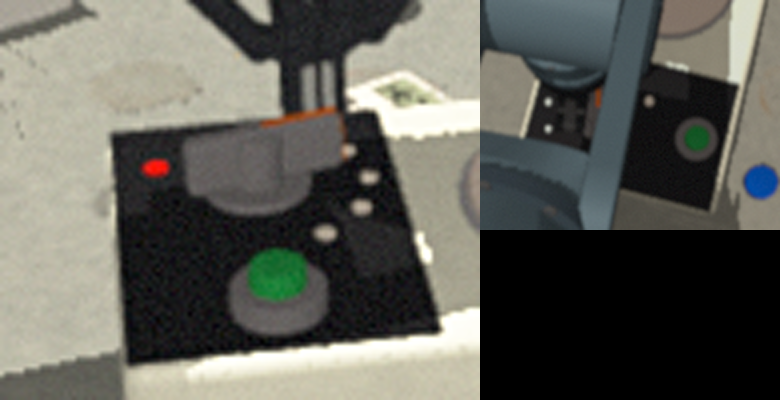

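```bash
python3 - <<'E'
import pickle,numpy as np
from h import *
c=pickle.load(open('side0.pkl','rb'))
for w in [19,14,9,4,-11]:
    a=np.radians(w)
    out=[]
    for L in (.04,-.032):
        u=world2pix(c,[.4788+L*np.cos(a),.0327+L*np.sin(a),.092]);out.append(((u-[210,220])*4).round())
    print(w,out)
E
```

```text
19 [array([324.,  94.]), array([190., 146.])]
14 [array([329.,  97.]), array([186., 144.])]
9 [array([332., 100.]), array([183., 141.])]
4 [array([336., 103.]), array([181., 138.])]
-11 [array([342., 114.]), array([177., 129.])]
```

The side crop shows the orange line running from (262,124) to (335,109). By projection the pointer is then near +3°, almost on the brink between four and five, so I push a little further.

```bash
python3 -m jog '[[[0.06,0,-0.2],[0,0.04,0],0],[[0.06,0,-0.2],[0,0.04,0],0],[[0,0,-0.1],[0,0.01,0],0],[[0,0,0],[0,0,0],0],[[0,0,0],[0,0,0],0]]'
python3 g.py
python3 - <<'E'
from bench import imaging
import cv2,numpy as np
a=imaging.camera('side')['frame'][220:320,210:330,::-1]
cv2.imwrite('pics/s4.png',cv2.resize(a,(480,400),interpolation=cv2.INTER_CUBIC))
E
```

```text
time_s: 5.73
eef_pos: [0.5127, 0.0472, 0.0728]
eef_rot: [-0.706, 0.706, -0.04, 0.038]
wrist_force: [-0.4, -0.3, -0.3]
opening: 0.003
t 5.73 p [0.5127 0.0472 0.0728] psi -6.3 tilt [-0.003 -1.    -0.   ] F [-0.4 -0.3 -0.3] op 0.0
TCP rel axis in tool mm [32.1 19.1 18.2]
to button top, cm [ -4.    -0.5  -11.28]
```

View pics/s4.png

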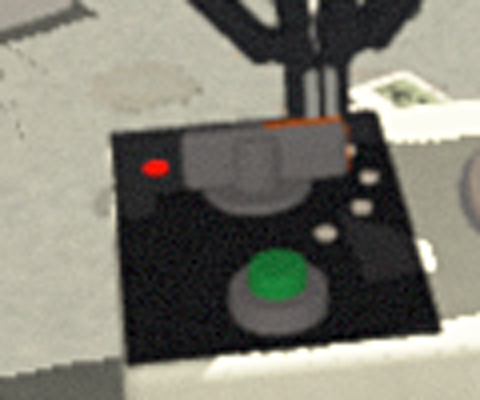

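The orange line now runs from (267,126) to (342,118), which matches speed five: the pointer is along the stirrer's +x. I back off, lift clear, and go above the button.

```bash
python3 -m jog '[[[0,0,0.6],[0,0,0],0],[[0,0,0.6],[0,0,0],0],[[0,-1,0],[0,0,0],0],[[0,-1.5,0],[0,0,0],0],[[0,-1.5,0],[0,0,0],0],[[0,-1.5,0],[0,0,0],0],[[0,0,0],[0,0,0],0],[[-1.0,0,-2.5],[0,0,0],0],[[-1.0,0,-2.5],[0,0,0],0],[[-1.0,0,-2.5],[0,0,0],0],[[-1.0,0,-2.5],[0,0,0],0],[[0,0,0],[0,0,0],0]]'
python3 -m jog '[[[0,0,0],[0,0,0],0],[[0,0,0],[0,0,0],0]]'
python3 g.py
python3 - <<'E'
from bench import imaging
import cv2,numpy as np
a=imaging.camera('side')['frame'][210:320,200:340,::-1]
w=imaging.camera('wrist')['frame'][:,:,::-1]
o=np.zeros((440,800,3),np.uint8)
o[:330,:420]=cv2.resize(a,(420,330),interpolation=cv2.INTER_CUBIC);o[:285,420:]=cv2.resize(w,(380,285))
cv2.imwrite('pics/s5.png',o)
E
```

```text
time_s: 6.78
eef_pos: [0.4632, -0.0338, 0.133]
eef_rot: [-0.706, 0.707, -0.034, 0.034]
wrist_force: [0.9, 0.5, 0.4]
opening: 0.008
time_s: 6.95
eef_pos: [0.4628, -0.0344, 0.1329]
eef_rot: [-0.706, 0.706, -0.035, 0.035]
wrist_force: [0.7, 0.5, 0.4]
opening: -0.0
t 6.95 p [ 0.4628 -0.0344  0.1329] psi -5.7 tilt [ 0. -1. -0.] F [0.7 0.5 0.4] op -0.0
TCP rel axis in tool mm [ -9.3 -40.9 -68.4]
to button top, cm [ 0.04  5.49 -2.62]
```

View pics/s5.png

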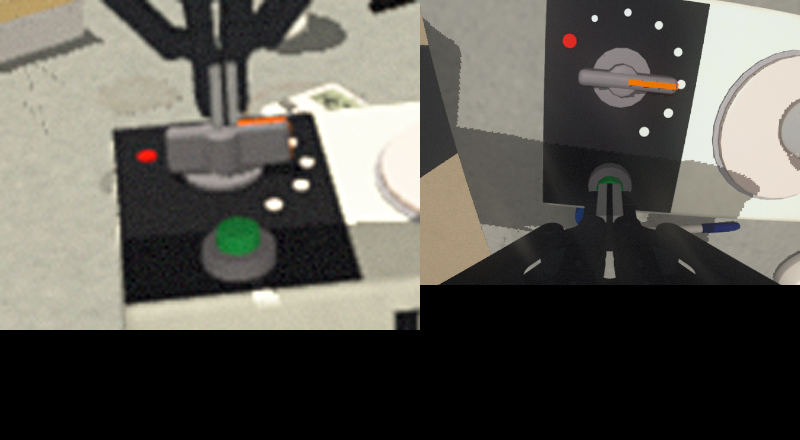

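The wrist view (right half) shows the pointer end at (678,86) on the fifth white dot at (681,84), counting from red at (569,41). The selector rests at five, untouched. Now the button.

```bash
python3 -m jog '[[[0,0,-1.3],[0,0,0],0],[[0,0,-1.3],[0,0,0],0],[[0,0,0],[0,0,0],0],[[0,1.3,0],[0,0,0],0],[[0,1.3,0],[0,0,0],0],[[0,1.0,0],[0,0,0],0],[[0,0,0],[0,0,0],0],[[0,0,0],[0,0,0],0]]'
python3 g.py
```

```text
time_s: 7.72
eef_pos: [0.4637, -0.0537, 0.0956]
eef_rot: [0.707, -0.706, 0.031, -0.032]
wrist_force: [-0.1, 0.7, 0.4]
opening: -0.002
t 7.72 p [ 0.4637 -0.0537  0.0956] psi -5.1 tilt [ 0.002 -1.     0.002] F [-0.1  0.7  0.4] op -0.0
TCP rel axis in tool mm [ -7.4  -3.7 -87.4]
to button top, cm [-0.25  1.76 -0.7 ]
```

```bash
python3 -m jog '[[[-0.25,0,-0.7],[0,0,0],0],[[0,0,0],[0,0,0],0],[[0,0.5,0],[0,0,0],0],[[0,0.5,0],[0,0,0],0],[[0,0,0],[0,0,0],0],[[0,0,0],[0,0,0],0]]'
python3 g.py
```

```text
time_s: 8.22
eef_pos: [0.4616, -0.0608, 0.0864]
eef_rot: [0.707, -0.706, 0.029, -0.033]
wrist_force: [-0.5, 0.1, 0.9]
opening: 0.001
t 8.22 p [ 0.4616 -0.0608  0.0864] psi -5.0 tilt [ 0.005 -1.     0.001] F [-0.5  0.1  0.9] op 0.0
TCP rel axis in tool mm [ -8.9   5.5 -94.6]
to button top, cm [-0.11  0.84  0.02]
```

```bash
python3 -m jog '[[[-0.1,0.5,0],[0,0,0],0],[[0,0.3,0],[0,0,0],0],[[0,0.3,0],[0,0,0],0],[[0,0.2,0],[0,0,0],0],[[0,0.15,0],[0,0,0],0],[[0,0.1,0],[0,0,0],0]]'
python3 g.py
```

```text
time_s: 8.72
eef_pos: [0.4613, -0.061, 0.0759]
eef_rot: [0.707, -0.706, 0.03, -0.032]
wrist_force: [-5.3, 1.7, 10.1]
opening: 0.002
t 8.72 p [ 0.4613 -0.061   0.0759] psi -5.0 tilt [ 0.003 -1.     0.   ] F [-5.3  1.7 10.1] op 0.0
TCP rel axis in tool mm [ -9.4  16.  -94.9]
to button top, cm [-0.07 -0.21  0.04]
```

```bash
python3 - <<'E'
from bench import imaging,ctrl
import cv2,numpy as np
a=imaging.camera('side')['frame'][205:315,220:340,::-1]
w=imaging.camera('wrist')['frame'][:,:,::-1]
o=np.zeros((440,800,3),np.uint8)
o[:440,:480]=cv2.resize(a,(480,440),interpolation=cv2.INTER_CUBIC);o[:240,480:]=cv2.resize(w,(320,240))
cv2.imwrite('pics/s6.png',o)
o=ctrl.get_obs();print(o['wrist_force'],o['torque'],o['eef_pos'])
E
```

```text
[-7.31933037  2.14836281 17.27658366] [0.31981638 1.29485435 0.00540718] [ 0.46141007 -0.0610442   0.07581904]
```

View pics/s6.png

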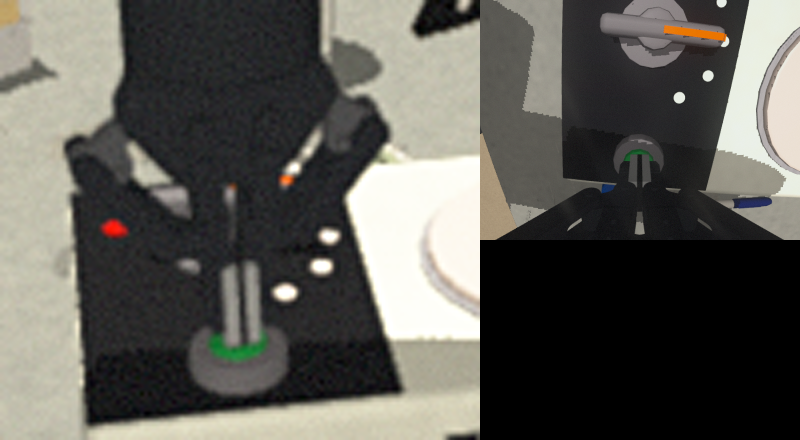

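The side crop shows the green cap pushed level with the collar at (238,345), fingertips centred, and 17 N against the 5 N needed. The pointer is still at dot five. I press slightly more to confirm it is bottomed.

```bash
python3 -m jog '[[[0,0.1,0],[0,0,0],0],[[0,0.1,0],[0,0,0],0]]'
python3 g.py
```

```text
time_s: 8.98
eef_pos: [0.4614, -0.061, 0.0759]
eef_rot: [-0.706, 0.706, -0.03, 0.031]
wrist_force: [-6.1, 2.2, 14.6]
opening: 0.0
t 8.98 p [ 0.4614 -0.061   0.0759] psi -4.9 tilt [ 0.002 -1.     0.   ] F [-6.1  2.2 14.6] op 0.0
TCP rel axis in tool mm [ -9.3  16.1 -94.9]
to button top, cm [-0.08 -0.21  0.05]
```

```bash
python3 - <<'E'
import pickle
from h import *
c=pickle.load(open('side0.pkl','rb'))
for z in (.078,.075,.072): print(z,((world2pix(c,[.4606,-.0605,z])-[220,205])*4).round(1))
E
python3 -m jog '[[[0,0.3,0],[0,0,0],0],[[0,0.3,0],[0,0,0],0]]'
python3 g.py
python3 - <<'E'
from bench import imaging
import cv2,numpy as np
a=imaging.camera('side')['frame'][270:310,255:305,::-1]
b=cv2.imread('pics/side0.png')[270:310,255:305]
cv2.imwrite('pics/s7.png',np.hstack([cv2.resize(x,(400,320),interpolation=cv2.INTER_CUBIC) for x in (b,a)]))
E
```

```text
0.078 [234.4 326.4]
0.075 [234.8 332.7]
0.072 [235.1 339. ]
time_s: 9.15
eef_pos: [0.4617, -0.0611, 0.0753]
eef_rot: [-0.706, 0.707, -0.03, 0.03]
wrist_force: [-17.7, 5.6, 46.8]
opening: -0.002
t 9.15 p [ 0.4617 -0.0611  0.0753] psi -4.9 tilt [-0. -1. -0.] F [-17.7   5.6  46.8] op -0.0
TCP rel axis in tool mm [ -9.1  16.7 -94.9]
to button top, cm [-0.12 -0.27  0.05]
```

View pics/s7.png

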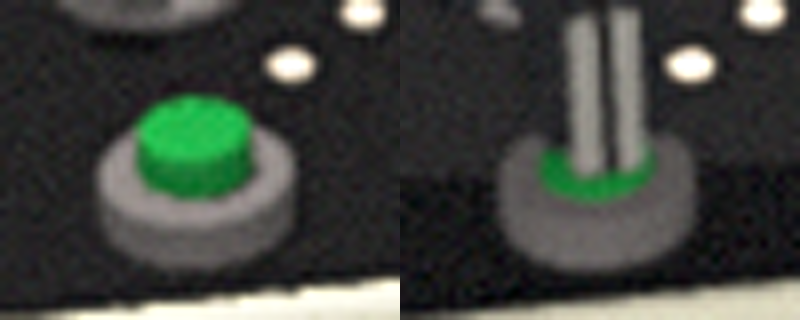

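The left half (before) shows the cap standing proud. The right half shows it flush with the collar, and the press is stiff, so it is fully down. Releasing now.

```bash
python3 -m jog '[[[0,-0.5,0],[0,0,0],0],[[0,-1,0],[0,0,0],0],[[0,-1.5,0],[0,0,0],0],[[0,-1.5,0],[0,0,0],0],[[0,-1.5,0],[0,0,0],0],[[0,-1.5,0],[0,0,0],0],[[0,0,0],[0,0,0],0],[[0,0,0],[0,0,0],0],[[0,0,0],[0,0,0],0]]'
python3 g.py
python3 - <<'E'
from bench import imaging
import cv2,numpy as np
a=imaging.camera('side')['frame'][205:375,200:430,::-1]
w=imaging.camera('wrist')['frame'][:,:,::-1]
o=np.zeros((340,800,3),np.uint8)
o[:,:460]=cv2.resize(a,(460,340),interpolation=cv2.INTER_CUBIC);o[:255,460:]=cv2.resize(w,(340,255))
cv2.imwrite('pics/s8.png',o)
E
```

```text
time_s: 9.95
eef_pos: [0.4613, -0.0607, 0.1528]
eef_rot: [-0.706, 0.707, -0.03, 0.029]
wrist_force: [-1.0, 0.3, -0.5]
opening: -0.004
t 9.95 p [ 0.4613 -0.0607  0.1528] psi -4.8 tilt [-0.    -1.    -0.001] F [-1.   0.3 -0.5] op -0.0
TCP rel axis in tool mm [ -9.6 -60.7 -94.6]
to button top, cm [-0.07  7.48  0.02]
```

View pics/s8.png

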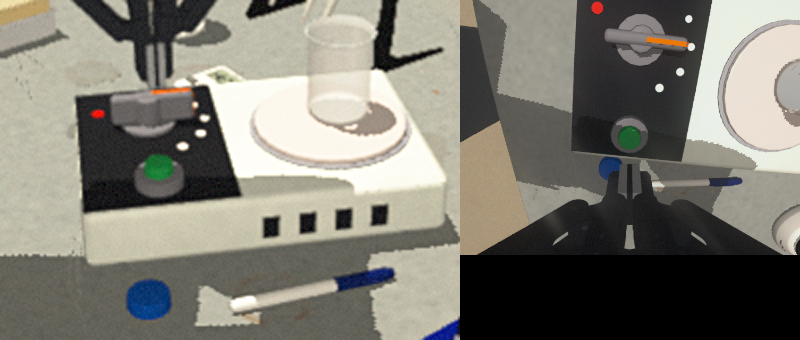

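The cap is up again at (158,165). The pointer is on dot five (690,46), and the beaker, blue cap and marker are in place. Handing in.

```bash
python3 -c "
from bench import ctrl;print(ctrl.hand_in())"
```

```text
the job is handed in; nothing more can be done
None
```

The selector is set to speed five and the start button has been pressed fully down and released. I handed the job in at about 10 s on the robot's clock.

- **Selector:** It started at speed three. I pushed the pointer clockwise two clicks with the shut fingertips. Before and after the press, the wrist camera showed it on the fifth white dot with the fingers clear.
- **Start button:** I pressed it only once the selector rested at five. The cap went flush with its collar, and force readings on the tool were up to 47 N (about 5 N is needed). It came back up when I lifted the fingers.
- **Other items:** The last pictures show the beaker, blue cap and marker in place. The timer was not in them, but the arm never went down near it.
- **Disagreement:** With the cap flush, the measured fingertip height was 75–76 mm, where I expected 72 mm. I relied on the picture and the stiff stop as evidence that it was fully down.

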